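# Open the latched double-door bowl cupboard

### The job

Open the little green-doored cupboard on the bench so that the bowls inside can be reached: press the red tab of the sprung hook down in its gap to free the latched leaf, swing that leaf wide open, and only then swing the overlapped leaf wide open too. Leave both leaves standing open, at least about 70 degrees each, and leave the bowls and everything else on the bench where they stand.

Things in the scene. Friction and masses are not known exactly. Their poses are not given: they have to be found in the camera images.
- cupboard: Pine cupboard screwed to the bench, 250 wide, 170 deep, 225 high, with two green upright leaves (each 118 wide, 14 thick, top at 225) on its front. Origin: at bench height, midway across the plane where the carcass front meets the backs of the shut leaves. Its own -x points out of the doors, +y to the left as one stands facing the doors, z up; the inside lies towards +x.
- leaf_a_grip (a point): Grip point on the handle of the latched leaf (the right one as one faces the doors, with a dark wooden strip along its free edge and the red tab above it). The handle is an upright steel bar, 12 in diameter, its axis 36 off the leaf's front and 75 from the hinge axis, from 96 to 215 above the bench, free of its standoffs above 160. The point is on its axis at 190. The two handles are 86 apart when shut.
- leaf_a_hinge (a point): A point on the upright hinge axis of the latched leaf, 190 above the bench (at the right outer edge, in the middle of the leaf's thickness, 7 in front of the carcass).
- leaf_a (a joint): Opening angle of the latched leaf, rad: 0 shut, grows as its free edge swings out from the cupboard (seen from above: anticlockwise), stop at 1.75. While the hook holds it, it has about 0.02 rad of play. Light friction (about 0.07 N m): it stays where it is left.
- leaf_b_grip (a point): The grip point of the overlapped leaf's handle (the left leaf as one faces the doors); the same handle and sizes as on the latched leaf, mirrored. While the latched leaf is shut, its dark strip laps 14 over this leaf's front and keeps it shut.
- leaf_b_hinge (a point): A point on the upright hinge axis of the overlapped leaf, 190 above the bench (at the left outer edge, in the middle of the leaf's thickness).
- leaf_b (a joint): Opening angle of the overlapped leaf, rad: 0 shut, grows as its free edge swings out from the cupboard (seen from above: clockwise), stop at 1.75; light friction (about 0.07 N m), it stays where it is left.
- hook_tab (a point): Centre of the upper face of the red tab of the sprung hook holding the latched leaf. The tab, 20 by 26, is on the cupboard's top, 50 behind the carcass front and 40 right of mid-width, in a gap 44 wide between two steel cheeks (44 long, at its right and left; the gap is open towards the doors and the back). At rest its face is 239 above the bench, 8 below the cheeks' upper edges.
- hook (a joint): How far the hook is pressed straight down, m: 0 at rest, stop at 0.012; it springs back, 3 N at rest to 6 N at the stop. From about 0.0075 on it lets the latched leaf go; kept down for a second, a damped plunger then pushes that leaf ajar to about 0.25 rad by itself and the leaf stays there.
- bowl_big: Blue ceramic bowl, rim diameter 120, 55 high, standing inside the cupboard; origin at the middle of its underside. Leave it.
- bowl_small: White ceramic bowl, rim diameter 94, 50 high, standing in the blue bowl; origin at the middle of its underside. Leave it.
- pot: Aluminium tamale pot, 200 wide and 160 high, origin at the middle of its underside, standing on the gas burner (burner 280 by 300, 97 high). Bystander.
- basin: Green plastic basin, 230 wide, 85 high; origin at the middle of its underside. Bystander.
- ladle: Steel ladle lying on the bench, about 340 long, 40 high; origin on the bench under the handle, its own x points to the ladle's cup. Bystander.
- mortar: Grey stone mortar, 150 wide, 85 high; origin at the middle of its underside. Bystander.
- jar: Amber glass jar with a red cap, 80 wide, 120 high; origin at the middle of its underside. Bystander.
- can: Steel can with a paper band, 84 wide, 110 high; origin at the middle of its underside. Bystander.

How it is judged (in metres and radians):
On the way, in this order (a step that is already met when the one before it is completed fails the run):
1. the hook's tab is pressed down at least 5 mm while both leaves are still shut or hardly ajar (value of joint hook above 0.005 m and value of joint leaf_a below 0.4 rad and value of joint leaf_b below 0.15 rad), for 0.05 s.
2. the latched leaf stands open by more than 1.1 rad (63 degrees) while the overlapped leaf is still shut (under 0.15 rad) (value of joint leaf_a above 1.1 rad and value of joint leaf_b below 0.15 rad), for 0.2 s.
At the end, for the whole second after the job is handed in: Both leaves stand open by more than 1.1 rad (63 degrees) each and are at rest (under 0.1 rad/s) (value of joint each of leaf_a, leaf_b above 1.1 rad and velocity of joint leaf_a between -0.1 and 0.1 rad/s and velocity of joint leaf_b between -0.1 and 0.1 rad/s); the robot touches nothing.
It fails at once if the pot, basin, ladle, mortar, jar or can is shifted by more than 40 mm (distance of any of pot, basin, ladle, mortar, jar, can from where it was at the start of the episode above 0.04 m).
It fails at once if a bowl is shifted by more than 40 mm or tipped by more than 0.5 rad (distance of any of bowl_big, bowl_small from where it was at the start of the episode above 0.04 m or angle between any of bowl_big, bowl_small's own z axis and vertical above 0.5 rad).
It also fails if it takes over 58 s, if anything falls off the work surface, if the arm or the gripper's body presses on something with over 40 N, if the wrist force passes 120 N, or if a joint passes its speed limit or range.

### The arm

A 6-joint arm with a two-finger parallel gripper is mounted at the origin on the work surface. World frame = base frame: x ahead of the robot, y to its left, z up, the work surface at z = 0. Lengths are in m, angles in degrees, forces in N, time in s.
With the tool pointing down it reaches from about 0.375 to 0.9 m from the base axis. Payload 3.1 kg.
Tool frame: the origin (TCP) lies at the very end of the fingers, on their centre line; the grasp point (between the pads) lies 19 mm behind it; y points along the fingers, z is the direction in which the jaws open and shut, and the axes are right-handed (so a half turn about y gives the same grasp; the last joint's range is limited). The gripper opens to 87 mm and grips with 3 to 60 N. Pads are 19 mm wide; open, the fingers measure 117 mm over their backs; the gripper's body (75 mm by 190 mm) begins 51 mm behind the grasp point.
Start: joints at [57.897, 30.224, 82.088, -0, 67.689, -10.227], TCP at [0.233, 0.58, 0.191] pointing down, gripper open.
Joint ranges: [-176.69, 176.69], [-43.24, 126.21], [12.49, 139.97], [-82, 262], [0, 151.66], [-163.58, 163.58]. Speed limits (degrees/s): [159.86, 159.86, 180, 180, 180, 180].

### API

Orientations are given as [roll, pitch, yaw] about the fixed x, y, z axes, in that order (R = Rz(yaw) Ry(pitch) Rx(roll)).
In Python, from rig import manip gives the robot as it stands.
- The arm moves only by the tool carry_out, never from a script. Its argument "deltas" is text: rows parted by semicolons, each of 7 numbers parted by spaces: the shift along the world's x, y, z in cm, then the turn, a rotation vector about the world's x, y, z in degrees, then the gripper command: -1 is fully open, 1 is shut, values between are in proportion. A call has 1 to 8 rows; each row shifts and turns the commanded pose from where the row before left it; what a row does not reach is not made up. A row lasts 1/8 s, in which the tool goes at most 62.5 mm and 10.7 degrees, less where a joint would pass 70% of its speed; a pose out of reach is approached as far as the arm can. A call is refused whole if a number of a shift passes 6.25 or a number of a turn 10.7, either way. A call with a gripper value outside its range is refused whole. The fingers move at their own pace and stop on an object; "force" is the grip in N (left out, the last holds). Time passes only in rows, so rows that do not move let the fingers close. It gives the time, the measured TCP pose, the force and the opening at its end, in the units of the state.
- manip.sense(): the state, without advancing time (a new reading comes with each control period).
- manip.grab_frame(name): name is "scene" or "top" or "wrist"; returns a dict with "pixels" (480x640x3 uint8, red, green, blue), "depth" (480x640 float32, m along the optical axis (not along the pixel's ray), 0 where there is no reading), "mtx" (3x3 intrinsics, pixels), "rvec" (rotation vector, rad) and "tvec" (3), from world to camera coordinates, as OpenCV has them; the wrist camera has in their place "T_tool_cam" (4x4, takes a point from camera to tool coordinates, whose origin is the TCP and whose axes are the tool frame's). Camera axes: x right, y down, z forward; pixel columns grow to the right and rows downward; lengths in m; the calibration is good to about 2 mm. A picture is of the moment at which its call begins: read the wrist's pose just before it.
- manip.hand_in(): hands the job in, once; it reports no verdict.
Trained networks look in a picture, given as the dict that the camera call returned (one of the last four; its "shot" number tells which), for a name from the list of things; names that differ only in an ending like _2 or _b are one class to them, and where a whole thing is asked for, a point or a joint stands for the part that bears it (a point fixed in the world has none). Each returns a list of dicts, best first, with "score" (0 to 1); they miss things now and then, are a little off and sometimes report something else, mostly with a low value. They report only what shows in the picture. A call takes as long as a camera call.
- manip.trace(target, picture): "region" (480x640 bool, what is visible of it) and "point" ([row, column] in pixels, amid what is visible of it).
- manip.landmark_of(target, picture): "point" ([row, column] in pixels: a listed point, or the origin of a listed thing).
The state is a dict: "clock": time; "joint_positions": joint angles; "qvel": joint speeds; "joint_torque": joint torques, N m; "eef_pos": TCP position; "eef_rot": TCP orientation; "wrist_force": force on the tool from outside, world axes, zero at the start; "torque": the same for the moment, N m; "gripper_width": finger opening in m.
Only numpy, scipy, OpenCV 4.12 (cv2) and the standard library are available. Lean on these libraries where they do the work, as an engineer would, in place of code of your own. Each camera call takes 0.05 s, during which the arm holds its last target.

## Working session

There is one attempt and no reset: what is moved stays moved. The work goes in short steps, Python scripts to look and compute and a tool call to move; the robot and the scene stay as the last step left them, time stands still between calls to the robot, and variables do not carry over. Pictures are saved under pics/ and viewed, and the job is handed in when it is done.

Besides the shell and the picture viewer there is one more tool, called by a JSON object that holds its "op" and its "data", one argument or row to a line. carry_out: Moves the arm, as the interface text tells. Its arguments: {"type":"object","properties":{"deltas":{"type":"string"},"force":{"type":"number"}},"required":["deltas"]}

```bash
ls; mkdir -p pics; cat > h.py <<'E'
import numpy as np, cv2
from rig import manip
def unproj(f,r,c,d=None):
    K=f['mtx']; R,_=cv2.Rodrigues(np.array(f['rvec'],float)); t=np.array(f['tvec'],float).ravel()
    if d is None: d=f['depth'][int(round(r)),int(round(c))]
    p=np.linalg.inv(K)@np.array([c,r,1.0])*d
    return R.T@(p-t)
def atz(f,r,c,z):
    K=f['mtx']; R,_=cv2.Rodrigues(np.array(f['rvec'],float)); t=np.array(f['tvec'],float).ravel()
    o=-R.T@t; v=R.T@(np.linalg.inv(K)@np.array([c,r,1.0]))
    return o+v*(z-o[2])/v[2]
def save(f,n): cv2.imwrite('pics/'+n,cv2.cvtColor(f['pixels'],cv2.COLOR_RGB2BGR))
E
python3 - <<'E'
from h import *
print(manip.sense())
for n in ['scene','top']:
    f=manip.grab_frame(n); save(f,n+'0.png')
    for k,z in [('cupboard',0),('leaf_a_grip',.19),('leaf_b_grip',.19),('leaf_a_hinge',.19),('leaf_b_hinge',.19),('hook_tab',.239)]:
        for r in manip.landmark_of(k,f)[:2]:
            print(n,k,round(r['score'],2),np.round(r['point'],1),atz(f,*r['point'],z).round(4))
E
```

```text
pics
{'clock': 0.0, 'joint_positions': array([ 5.78967693e+01,  3.02782241e+01,  8.21576194e+01,  1.90150208e-03,
        6.76886158e+01, -1.02291162e+01]), 'qvel': array([ 0.10366098, -0.03543719, -0.0907437 ,  0.1215769 , -0.05109535,
       -0.0529745 ]), 'joint_torque': array([ 3.71800979e-04, -4.40041566e+01, -1.76591778e+01,  6.34295843e-02,
        5.80646074e-02, -1.50709484e-04]), 'eef_pos': array([0.2324014 , 0.5793166 , 0.19047282]), 'eef_rot': array([-9.01221689e+01,  2.38317009e-02, -2.18748637e+01]), 'wrist_force': array([ 0.21519887, -0.23379871,  0.39998683]), 'torque': array([-0.02460054,  0.05222095,  0.00145296]), 'gripper_width': 0.08697606615143397}
scene cupboard 0.87 [285.9 349. ] [0.5583 0.1256 0.    ]
scene leaf_a_grip 0.83 [286.3 336.5] [0.6088 0.0767 0.19  ]
scene leaf_a_grip 0.35 [252.9 246.4] [ 0.4996 -0.1796  0.19  ]
scene leaf_b_grip 0.56 [259.  330.2] [0.5268 0.0624 0.19  ]
scene leaf_a_hinge 0.8 [311. 356.] [0.6821 0.1279 0.19  ]
scene leaf_b_hinge 0.69 [229. 341.] [0.4352 0.0982 0.19  ]
scene hook_tab 0.41 [272.7 369.1] [0.5863 0.1666 0.239 ]
top cupboard 0.91 [231.  284.1] [0.5585 0.1269 0.    ]
top cupboard 0.63 [212.4 158.6] [0.6054 0.5059 0.    ]
top leaf_a_grip 0.63 [201.8 299.6] [0.6169 0.0802 0.19  ]
top leaf_b_grip 0.61 [236.2 302.3] [0.5243 0.0707 0.19  ]
top leaf_b_grip 0.53 [180.3 283.6] [0.6743 0.1247 0.19  ]
top leaf_b_hinge 0.63 [266.8 288.7] [0.4417 0.1047 0.19  ]
top hook_tab 0.52 [207.8 259.9] [0.5903 0.1819 0.239 ]
```

View pics/scene0.png

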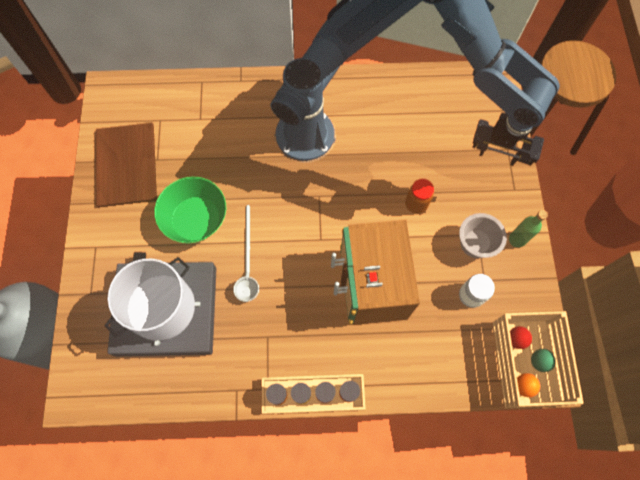

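View pics/top0.png

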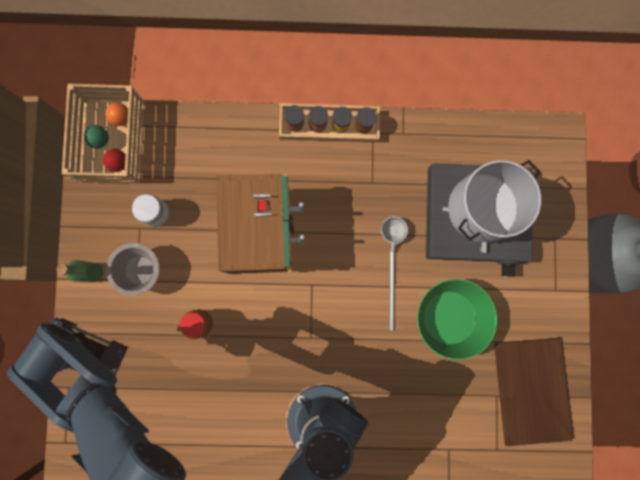

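```bash
python3 - <<'E'
from h import *
def cloud(f):
    K=f['mtx']; R,_=cv2.Rodrigues(np.array(f['rvec'],float)); t=np.array(f['tvec'],float).ravel()
    v,u=np.mgrid[0:480,0:640]; d=f['depth']
    p=np.stack([u,v,np.ones_like(u)],-1)@np.linalg.inv(K).T*d[...,None]
    return (p-t)@R, d>0
from scipy.spatial import cKDTree
for n in ['scene','top']:
    f=manip.grab_frame(n); P,ok=cloud(f); px=f['pixels'].astype(int)
    save(f,n+'1.png')
    box=ok&(abs(P[...,0]-.57)<.25)&(abs(P[...,1]-.16)<.2)
    m=box&(P[...,2]>.212)&(P[...,2]<.236)
    Q=P[m]; print(n,m.sum(),'zmed',np.median(Q[:,2]))
    r=cv2.minAreaRect(Q[:,:2].astype(np.float32)); print(r); print(cv2.boxPoints(r))
    red=box&(px[...,0]>150)&(px[...,1]<70)&(px[...,2]<70)&(P[...,2]>.2); print('red',red.sum(),P[red].mean(0),P[red].min(0),P[red].max(0))
    g=m&(px[...,1]>px[...,0]+20); print('green',g.sum(),cv2.minAreaRect(P[g][:,:2].astype(np.float32)),P[g][:,2].mean())
    st=box&(P[...,1]<.095)&(P[...,2]>.1)&(P[...,2]<.24)&(P[...,0]<.64)
    print('handles');
    for q in P[st][::3]: print(q.round(3),end=' ')
    print()
    im=cv2.cvtColor(f['pixels'],cv2.COLOR_RGB2BGR)
    c=im[200:340,310:430] if n=='scene' else im[165:285,205:325]
    cv2.imwrite(f'pics/{n}_crop1.png',cv2.resize(c,None,fx=4.5,fy=4.2 if n=='scene' else 4.5,interpolation=cv2.INTER_CUBIC))
E
```

```text
scene 5434 zmed 0.22395279714513183
((0.5540664792060852, 0.18181686103343964), (0.2541026771068573, 0.22612878680229187), 3.0921401977539062)
[[0.42110118 0.28786328]
 [0.43329903 0.0620637 ]
 [0.68703175 0.07577044]
 [0.6748339  0.30157003]]
red 43 [0.59622696 0.17573349 0.23785086] [0.58595763 0.16818306 0.2311255 ] [0.60826377 0.18349854 0.24410339]
green 388 ((0.5606042146682739, 0.11536145210266113), (0.23599137365818024, 0.014889034442603588), 3.573420286178589) 0.22290637829688675
handles
[0.516 0.068 0.211] [0.516 0.076 0.211] [0.519 0.073 0.212] [0.523 0.07  0.214] [0.522 0.067 0.204] [0.522 0.076 0.202] [0.524 0.073 0.198] [0.523 0.068 0.186] [0.52  0.077 0.177] [0.516 0.092 0.163] [0.523 0.071 0.178] [0.517 0.081 0.158] [0.517 0.09  0.156] [0.522 0.068 0.166] [0.52  0.078 0.159] [0.52  0.087 0.155] [0.519 0.066 0.147] [0.524 0.074 0.161] [0.524 0.072 0.152] [0.514 0.091 0.118] [0.525 0.069 0.144] [0.517 0.079 0.119] [0.516 0.088 0.114] [0.522 0.066 0.127] [0.521 0.076 0.122] [0.52  0.085 0.117] [0.521 0.094 0.119] [0.524 0.072 0.121] [0.523 0.07  0.109] [0.602 0.072 0.212
[... 1138 characters left out ...]
 [0.608 0.085 0.158] [0.601 0.076 0.199] [0.604 0.093 0.163] [0.605 0.084 0.159] [0.601 0.076 0.186] [0.604 0.093 0.148] [0.603 0.084 0.154] [0.601 0.076 0.169] [0.606 0.093 0.116] [0.605 0.085 0.124] [0.601 0.076 0.152] [0.602 0.093 0.12 ] [0.603 0.085 0.117] [0.6   0.076 0.135] [0.602 0.079 0.105] [0.525 0.074 0.215] [0.522 0.074 0.215] [0.52  0.077 0.209] [0.52  0.069 0.213] [0.522 0.088 0.16 ] [0.523 0.08  0.156] [0.517 0.071 0.214] [0.52  0.091 0.153] [0.52  0.082 0.156] [0.514 0.074 0.212] [0.516 0.093 0.161] [0.517 0.085 0.155] [0.516 0.077 0.167] [0.516 0.069 0.175] [0.518 0.088 0.115] [0.518 0.08  0.118] [0.515 0.071 0.156] [0.515 0.091 0.12 ] [0.516 0.083 0.113] [0.514 0.071 0.129]
```

```bash
python3 -c "
import cv2,numpy as np
a=cv2.resize(cv2.imread('pics/scene_crop1.png'),(400,467));b=cv2.resize(cv2.imread('pics/top_crop1.png'),(400,400))
b=cv2.copyMakeBorder(b,0,67,0,0,0);cv2.imwrite('pics/crops1.png',np.hstack([a,b]))"
```

```text
(no output)
```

View pics/crops1.png

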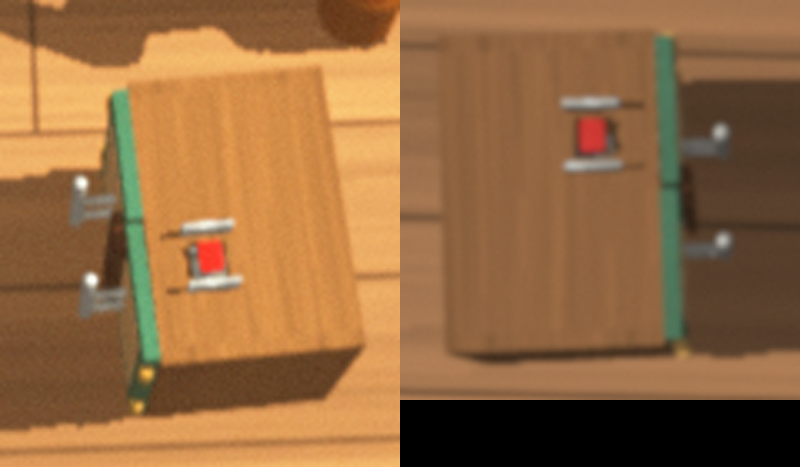

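{"op": "carry_out", "data": {
  "deltas": "0 0 5.5 0 0 0 1; 0 0 5.5 0 0 0 1; 3 -3.4 0 0 0 4.2 1; 3 -3.4 0 0 0 4.2 1; 3 -3.4 0 0 0 4.2 1; 3 -3.4 0 0 0 4.2 1; 3 -3.4 0 0 0 4.2 1; 3 -3.4 0 0 0 4.2 1",
  "force": 20
}}

```text
clock: 1.8
eef_pos: [0.4137, 0.3748, 0.3016]
eef_rot: [-90.0, -0.0, 3.5]
wrist_force: [0.1, -0.0, 0.0]
gripper_width: 0.0147
```

{"op": "carry_out", "data": {
  "deltas": "3 -3.4 0 0 0 0 1; 3 -3.4 0 0 0 0 1; 3 -3.4 0 0 0 0 1; 3 -3.4 0 0 0 0 1; 3 -3.3 0 0 0 0 1; 3 -3 0 0 0 0 1; 0 0 0 0 0 0 1; 0 0 0 0 0 0 1"
}}

```text
clock: 2.8
eef_pos: [0.5922, 0.1772, 0.3012]
eef_rot: [-90.0, 0.1, 3.3]
wrist_force: [0.5, -0.0, -0.4]
gripper_width: 0.0002
```

{"op": "carry_out", "data": {
  "deltas": "0.45 -0.15 -2 0 0 0 1; 0 0 -2 0 0 0 1; 0 0 -1.3 0 0 0 1; 0 0 0 0 0 0 1"
}}

```text
clock: 3.3
eef_pos: [0.596, 0.1762, 0.2476]
eef_rot: [-90.0, 0.1, 3.4]
wrist_force: [0.1, -0.7, 0.3]
gripper_width: 0.0007
```

```bash
python3 - <<'E'
from h import *
print(manip.sense()['eef_pos'],manip.sense()['wrist_force'])
out=[]
for n,(a,b,c,d) in [('scene',(210,330,320,430)),('top',(165,285,205,325))]:
    f=manip.grab_frame(n); out.append(cv2.resize(cv2.cvtColor(f['pixels'][a:b,c:d],cv2.COLOR_RGB2BGR),(400,400),interpolation=cv2.INTER_CUBIC))
cv2.imwrite('pics/press.png',np.hstack(out))
E
```

```text
[0.59601791 0.1762355  0.24757567] [ 0.05440462 -0.670134    0.28866121]
```

View pics/press.png

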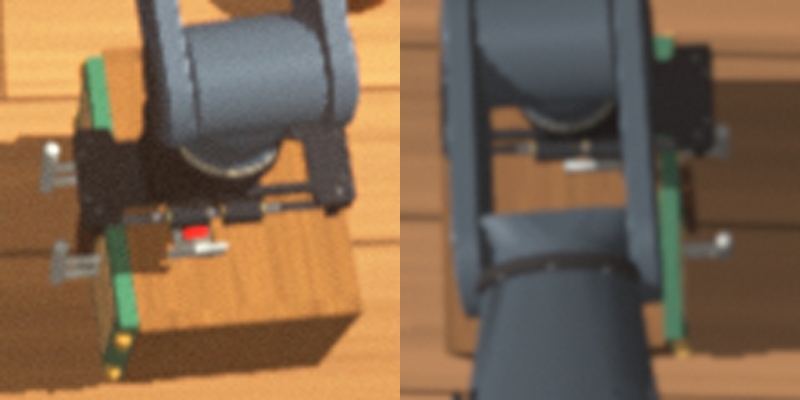

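{"op": "carry_out", "data": {
  "deltas": "0.05 0 -0.5 0 0 0 1; 0 0 -0.5 0 0 0 1; 0 0 -0.5 0 0 0 1; 0 0 -0.4 0 0 0 1; 0 0 0 0 0 0 1; 0 0 0 0 0 0 1"
}}

```text
clock: 4.15
eef_pos: [0.598, 0.1755, 0.2295]
eef_rot: [-90.0, -0.0, 3.3]
wrist_force: [-0.4, 0.0, 0.5]
gripper_width: 0.0006
```

```bash
python3 - <<'E'
from h import *
print(manip.sense()['eef_pos'],manip.sense()['wrist_force'])
out=[]
for n,(a,b,c,d) in [('scene',(210,330,320,430)),('wrist',(0,480,0,640))]:
    f=manip.grab_frame(n); out.append(cv2.resize(cv2.cvtColor(f['pixels'][a:b,c:d],cv2.COLOR_RGB2BGR),(400,400),interpolation=cv2.INTER_CUBIC))
cv2.imwrite('pics/press2.png',np.hstack(out))
print(manip.sense()['eef_pos'],manip.sense()['wrist_force'])
E
```

```text
[0.5979548  0.1754631  0.22951547] [-0.40815949  0.0458174   0.52538463]
[0.5980018  0.17553573 0.22963838] [ 0.23968848 -0.5608679   0.76801901]
```

View pics/press2.png

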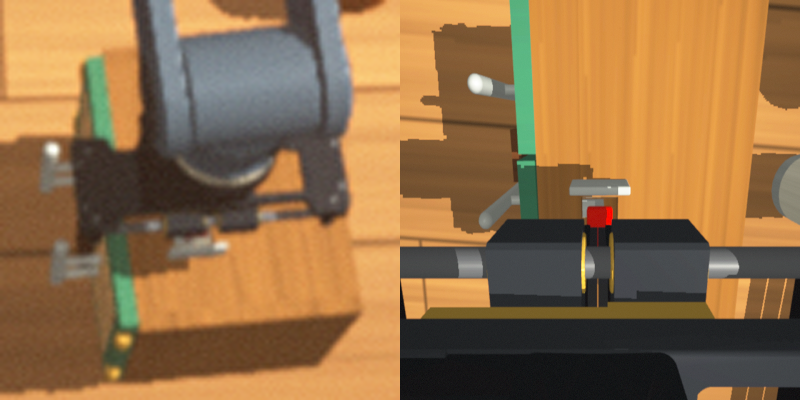

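```bash
python3 - <<'E'
from h import *
from scipy.spatial.transform import Rotation as Ro
s=manip.sense(); f=manip.grab_frame('wrist'); save(f,'w1.png')
print(s['eef_pos'],s['wrist_force'],s['joint_torque'])
T=f['T_tool_cam']; R=Ro.from_euler('xyz',s['eef_rot'],degrees=True).as_matrix()
v,u=np.mgrid[0:480,0:640]; d=f['depth']
p=np.stack([u,v,np.ones_like(u)],-1)@np.linalg.inv(f['mtx']).T*d[...,None]
P=(p@T[:3,:3].T+T[:3,3])@R.T+s['eef_pos']
Ti=np.linalg.inv(T); q=f['mtx']@Ti[:3,3]; print('tcp px',q[:2]/q[2],q[2])
px=f['pixels'].astype(int); red=(px[...,0]>150)&(px[...,1]<60)&(px[...,2]<60)&(d>0)
ys,xs=np.nonzero(red); print(ys.min(),ys.max(),xs.min(),xs.max()); print(P[red].min(0),P[red].max(0),np.median(P[red],0))
c=cv2.cvtColor(f['pixels'],cv2.COLOR_RGB2BGR)[180:400,380:640]; c=f['pixels'][190:390,220:420,::-1]
cv2.imwrite('pics/w1c.png',cv2.resize(c,(600,600),interpolation=cv2.INTER_CUBIC))
for r in range(200,320,6): print(r,P[r,320].round(4),px[r,320])
E
```

```text
[0.5980018  0.17553573 0.22963838] [ 0.23968848 -0.5608679   0.76801901] [-7.90753198e-03 -4.30672574e+01 -1.87093306e+01 -3.19471944e-02
  7.84101128e-02 -4.49388835e-06]
tcp px [316.41899498 270.50691774] 0.202367054414344
247 271 300 340
[0.56027392 0.1669815  0.01638275] [0.65871023 0.20427618 0.33820303] [0.58942141 0.17651406 0.23800922]
200 [0.5628 0.1753 0.2258] [220 147  67]
206 [0.566  0.1755 0.2242] [220 149  66]
212 [0.5691 0.1757 0.2242] [218 143  65]
218 [0.5702 0.1756 0.2342] [112 113 107]
224 [0.5704 0.1755 0.2465] [129 132 124]
230 [0.5733 0.1757 0.246 ] [140 143 134]
236 [0.5815 0.1764 0.2237] [185 138  87]
242 [0.5915 0.1773 0.1972] [113 115 109]
248 [0.5843 0.1765 0.2364] [143  30  23]
254 [0.5867 0.1766 0.2385] [170  20  14]
260 [0.5902 0.1768 0.2368] [171  22  18]
266 [0.5929 0.1769 0.2378] [170  21  13]
272 [0.5961 0.1771 0.2373] [131  25  20]
278 [0.5889 0.1764 0.2659] [31 30 32]
284 [0.5889 0.1763 0.2728] [30 32 35]
290 [0.5894 0.1763 0.2781] [33 32 34]
296 [0.5655 0.1742 0.3427] [55 55 56]
302 [0.5658 0.1742 0.3451] [66 67 67]
308 [0.5663 0.1742 0.3469] [71 71 73]
314 [0.5677 0.1743 0.3468] [76 77 77]
```

View pics/w1c.png

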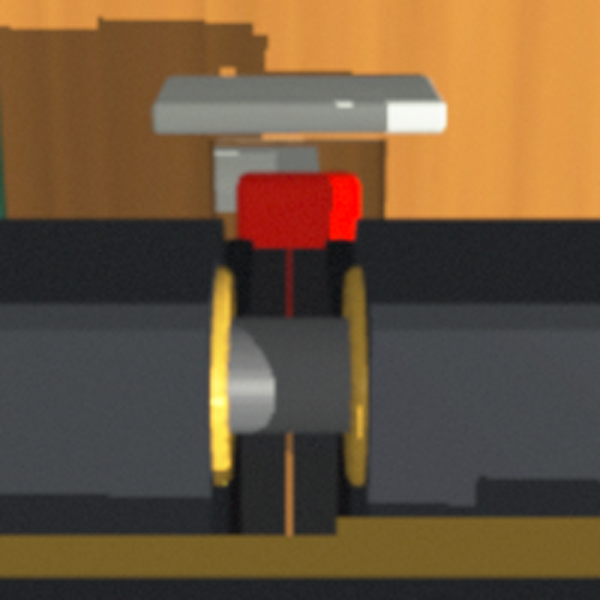

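{"op": "carry_out", "data": {
  "deltas": "0 0 -0.2 0 0 0 1; 0 0 0 0 0 0 1"
}}

```text
clock: 4.55
eef_pos: [0.5977, 0.1755, 0.2273]
eef_rot: [-90.0, 0.0, 3.3]
wrist_force: [-0.1, -0.4, -0.1]
gripper_width: 0.0005
```

{"op": "carry_out", "data": {
  "deltas": "0 0 -0.2 0 0 0 1; 0 0 0 0 0 0 1"
}}

```text
clock: 4.8
eef_pos: [0.5977, 0.1755, 0.2252]
eef_rot: [-90.0, 0.0, 3.3]
wrist_force: [-0.6, -0.9, 0.1]
gripper_width: 0.0004
```

```bash
python3 - <<'E'
from h import *
from scipy.spatial.transform import Rotation as Ro
s=manip.sense(); f=manip.grab_frame('wrist'); 
T=f['T_tool_cam']; R=Ro.from_euler('xyz',s['eef_rot'],degrees=True).as_matrix()
print('cam pos',R@T[:3,3]+s['eef_pos'], 'cam z', R@T[:3,2], s['eef_pos'])
v,u=np.mgrid[0:480,0:640]; d=f['depth']
p=np.stack([u,v,np.ones_like(u)],-1)@np.linalg.inv(f['mtx']).T*d[...,None]
P=(p@T[:3,:3].T+T[:3,3])@R.T+s['eef_pos']
px=f['pixels'].astype(int)
for c in (306,312,317,326):
  print(c)
  for r in range(244,300,4): print(r,P[r,c].round(4),px[r,c])
c=f['pixels'][190:390,220:420,::-1]
a=cv2.resize(c,(400,400),interpolation=cv2.INTER_CUBIC)
f=manip.grab_frame('scene'); b=cv2.resize(f['pixels'][240:300,340:400,::-1],(400,400),interpolation=cv2.INTER_CUBIC)
cv2.imwrite('pics/w2c.png',np.hstack([a,b]))
E
```

```text
cam pos [0.53295895 0.17140808 0.41763741] cam z [ 0.23920497  0.01433785 -0.97086323] [0.59766002 0.1754746  0.22519832]
306
244 [0.5923 0.1692 0.1948] [136 139 131]
248 [0.5947 0.1694 0.1945] [136 138 131]
252 [0.5849 0.1698 0.237 ] [149  19  14]
256 [0.5866 0.17   0.2379] [170  22  17]
260 [0.5884 0.1701 0.2381] [172  26  17]
264 [0.5907 0.1701 0.2373] [171  20  13]
268 [0.592  0.1703 0.2391] [169  19   7]
272 [0.5944 0.1704 0.2378] [132  26  25]
276 [0.5885 0.1706 0.2603] [28 29 31]
280 [0.5887 0.1707 0.2646] [27 29 30]
284 [0.589  0.1708 0.2682] [30 31 32]
288 [0.589  0.1709 0.2727] [28 30 31]
292 [0.5891 0.171  0.2766] [29 31 32]
296 [0.5652 0.1712 0.3388] [52 53 55]
312
244 [0.5917 0.1727 0.1962] [121 124 116]
248 [0.5915 0.1727 0.2055] [118 120 113]
252 [0.5848 0.1726 0.2368] [151  15   9]
256 [0.5865 0.1727 0.2377] [170  18  12]
260 [0.5882 0.1728 0.2385] [171  20  18]
264 [0.5903 0.173  0.2381] [171  24  18]
268 [0.5923 0.1731 0.2378] [170  17  13]
272 [0.5941 0.1732 0.2383] [132  24  22]
276 [0.5888 0.1731 0.2591] [28 31 31]
280 [0.5889 0.1731 0.2636] [28 29 32]
284 [0.588
[... 561 characters left out ...]
 0.1751 0.2693] [75 30 31]
288 [0.5888 0.1751 0.2724] [73 26 31]
292 [0.5886 0.1751 0.2771] [75 31 30]
296 [0.5657 0.1736 0.3371] [57 53 55]
326
244 [0.6382 0.188  0.0177] [120  96  68]
248 [0.6435 0.1885 0.0141] [119 101  82]
252 [0.5843 0.1792 0.2371] [155  22  17]
256 [0.5858 0.1792 0.2386] [170  18   8]
260 [0.5882 0.1794 0.2373] [169  12   9]
264 [0.5898 0.1795 0.2384] [170  21  12]
268 [0.5916 0.1796 0.2388] [171  18  12]
272 [0.594  0.1798 0.2376] [131  25  25]
276 [0.5882 0.1788 0.2599] [31 32 33]
280 [0.5884 0.1787 0.2641] [31 31 33]
284 [0.5885 0.1787 0.2683] [30 29 32]
288 [0.5888 0.1786 0.2719] [32 34 34]
292 [0.5886 0.1785 0.2766] [30 30 33]
296 [0.565  0.1754 0.3388] [54 55 57]
```

View pics/w2c.png

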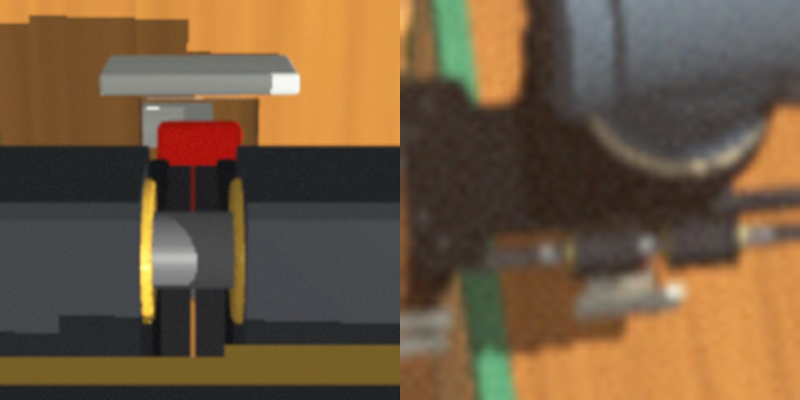

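{"op": "carry_out", "data": {
  "deltas": "0 0 -0.3 0 0 0 1; 0 0 -0.3 0 0 0 1; 0 0 0 0 0 0 1"
}}

```text
clock: 5.28
eef_pos: [0.5975, 0.1754, 0.219]
eef_rot: [-90.0, 0.1, 3.3]
wrist_force: [-0.4, 0.3, -0.3]
gripper_width: 0.0006
```

{"op": "carry_out", "data": {
  "deltas": "0 0 -0.3 0 0 0 1; 0 0 -0.3 0 0 0 1; 0 0 0 0 0 0 1"
}}

```text
clock: 5.65
eef_pos: [0.5975, 0.1754, 0.2131]
eef_rot: [-90.0, 0.0, 3.3]
wrist_force: [1.0, -0.5, -0.1]
gripper_width: 0.0007
```

```bash
python3 - <<'E'
from h import *
from scipy.spatial.transform import Rotation as Ro
s=manip.sense(); f=manip.grab_frame('wrist'); 
print(s['eef_pos'],s['wrist_force'],s['gripper_width'])
T=f['T_tool_cam']; R=Ro.from_euler('xyz',s['eef_rot'],degrees=True).as_matrix()
v,u=np.mgrid[0:480,0:640]; d=f['depth']
p=np.stack([u,v,np.ones_like(u)],-1)@np.linalg.inv(f['mtx']).T*d[...,None]
P=(p@T[:3,:3].T+T[:3,3])@R.T+s['eef_pos']
px=f['pixels'].astype(int)
for r in range(250,296,3): print(r,P[r,312].round(4),px[r,312])
c=f['pixels'][190:390,220:420,::-1]
a=cv2.resize(c,(400,400),interpolation=cv2.INTER_CUBIC)
f=manip.grab_frame('scene'); b=cv2.resize(f['pixels'][240:300,340:400,::-1],(400,400),interpolation=cv2.INTER_CUBIC)
cv2.imwrite('pics/w3c.png',np.hstack([a,b]))
E
```

```text
[0.59754973 0.17544505 0.21305449] [ 0.98491288 -0.48994382 -0.09686924] 0.0006667942145061309
250 [0.5919 0.1727 0.1955] [118 120 114]
253 [0.5919 0.1728 0.2014] [115 116 111]
256 [0.5915 0.1728 0.2082] [115 115 108]
259 [0.5852 0.1727 0.2342] [141  26  18]
262 [0.5856 0.1728 0.2374] [164  18   8]
265 [0.5869 0.1729 0.2376] [169  18   8]
268 [0.5882 0.1729 0.2378] [172  25  20]
271 [0.5893 0.173  0.2386] [167  21  16]
274 [0.5885 0.173  0.2448] [28 30 31]
277 [0.5885 0.173  0.2486] [29 29 32]
280 [0.5886 0.1731 0.2519] [31 31 33]
283 [0.5886 0.1731 0.2553] [26 28 28]
286 [0.5887 0.1731 0.2586] [29 26 31]
289 [0.5883 0.1732 0.2627] [29 26 28]
292 [0.5887 0.1732 0.2648] [28 30 28]
295 [0.5887 0.1732 0.2677] [42 42 44]
```

View pics/w3c.png

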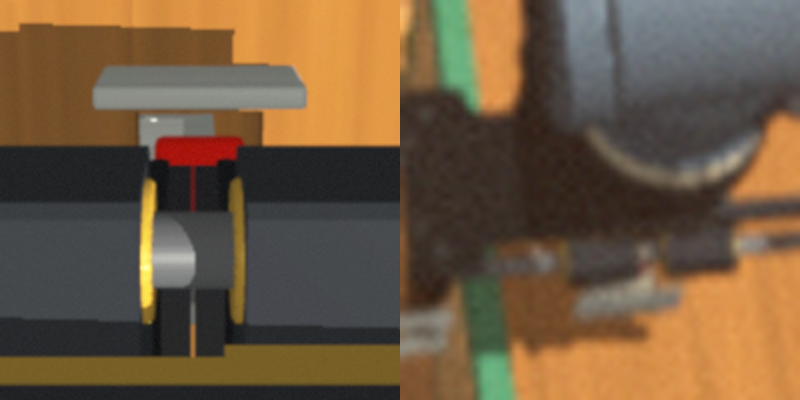

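```bash
python3 - <<'E'
from h import *
from scipy.spatial.transform import Rotation as Ro
s=manip.sense(); f=manip.grab_frame('wrist'); 
T=f['T_tool_cam']; R=Ro.from_euler('xyz',s['eef_rot'],degrees=True).as_matrix()
v,u=np.mgrid[0:480,0:640]; d=f['depth']
p=np.stack([u,v,np.ones_like(u)],-1)@np.linalg.inv(f['mtx']).T*d[...,None]
P=(p@T[:3,:3].T+T[:3,3])@R.T+s['eef_pos']
for c in (100,200,270,285,300,350,400,550):
  print(c,[tuple(P[r,c].round(3)) for r in (262,268,274,282,295,310,330,355)])
m=(d>0)&(d<.16); print('min z near',P[m][:,2].min())
E
```

```text
100 [(np.float64(0.674), np.float64(-0.049), np.float64(-0.001)), (np.float64(0.681), np.float64(-0.05), np.float64(-0.002)), (np.float64(0.687), np.float64(-0.049), np.float64(0.0)), (np.float64(0.696), np.float64(-0.051), np.float64(-0.001)), (np.float64(0.711), np.float64(-0.052), np.float64(-0.002)), (np.float64(0.569), np.float64(0.13), np.float64(0.33)), (np.float64(0.573), np.float64(0.13), np.float64(0.332)), (np.float64(0.784), np.float64(-0.057), np.float64(-0.001))]
200 [(np.float64(0.594), np.float64(0.12), np.float64(0.223)), (np.float64(0.562), np.float64(0.148), np.float64(0.323)), (np.float64(0.562), np.float64(0.149), np.float64(0.325)), (np.float64(0.561), np.float64(0.151), np.float64(0.332)), (np.float64(0.563), np.float64(0.152), np.float64(0.336)), (np.float64(0.565), np.float64(0.152), np.float64(0.338)), (np.float64(0.569), np.float64(0.152), np.float64(0.337)), (np.float64(0.574), np.float64(0.152), np.float64(0.338))]
270 [(np.float64(0.591), np.float64(0.153), np.float64(0.225)), (np.float64(0.561), np.float64(0.163), np.float64(0.322)), (np.float64(0.561),
[... 2019 characters left out ...]
 np.float64(0.336)), (np.float64(0.563), np.float64(0.188), np.float64(0.338)), (np.float64(0.567), np.float64(0.189), np.float64(0.336)), (np.float64(0.572), np.float64(0.189), np.float64(0.338))]
550 [(np.float64(0.583), np.float64(0.285), np.float64(0.225)), (np.float64(0.587), np.float64(0.286), np.float64(0.224)), (np.float64(0.59), np.float64(0.287), np.float64(0.224)), (np.float64(0.594), np.float64(0.288), np.float64(0.224)), (np.float64(0.6), np.float64(0.288), np.float64(0.225)), (np.float64(0.564), np.float64(0.22), np.float64(0.331)), (np.float64(0.569), np.float64(0.222), np.float64(0.33)), (np.float64(0.632), np.float64(0.295), np.float64(0.224))]
min z near 0.25462559981969435
```

{"op": "carry_out", "data": {
  "deltas": "0 0 -0.4 0 0 0 1; 0 0 -0.3 0 0 0 1; 0 0 0 0 0 0 1"
}}

```text
clock: 6.18
eef_pos: [0.598, 0.1755, 0.2066]
eef_rot: [-90.0, -0.0, 3.3]
wrist_force: [-0.2, 0.3, 1.0]
gripper_width: 0.0002
```

{"op": "carry_out", "data": {
  "deltas": "0 0 -0.4 0 0 0 1; 0 0 -0.3 0 0 0 1; 0 0 0 0 0 0 1"
}}

```text
clock: 6.55
eef_pos: [0.598, 0.1755, 0.1997]
eef_rot: [-90.0, -0.0, 3.3]
wrist_force: [-0.7, 0.2, 5.0]
gripper_width: 0.0004
```

{"op": "carry_out", "data": {
  "deltas": "0 0 -0.2 0 0 0 1; 0 0 0 0 0 0 1; 0 0 0 0 0 0 1; 0 0 0 0 0 0 1; 0 0 0 0 0 0 1; 0 0 0 0 0 0 1; 0 0 0 0 0 0 1; 0 0 0 0 0 0 1"
}}

```text
clock: 7.55
eef_pos: [0.598, 0.1755, 0.1979]
eef_rot: [-90.0, -0.0, 3.3]
wrist_force: [-1.0, -0.0, 5.1]
gripper_width: 0.0008
```

{"op": "carry_out", "data": {
  "deltas": "0 0 0 0 0 0 1; 0 0 0 0 0 0 1; 0 0 0 0 0 0 1; 0 0 0 0 0 0 1; 0 0 0 0 0 0 1; 0 0 0 0 0 0 1; 0 0 0 0 0 0 1; 0 0 0 0 0 0 1"
}}

```text
clock: 8.55
eef_pos: [0.598, 0.1755, 0.1979]
eef_rot: [-90.0, -0.0, 3.3]
wrist_force: [-0.6, 0.4, 5.1]
gripper_width: 0.0005
```

```bash
python3 - <<'E'
from h import *
f=manip.grab_frame('wrist'); a=cv2.resize(f['pixels'][...,::-1],(400,300))
f=manip.grab_frame('scene'); b=cv2.resize(f['pixels'][210:330,310:430,::-1],(300,300),interpolation=cv2.INTER_CUBIC)
cv2.imwrite('pics/p4.png',np.hstack([a,b]))
E
```

```text
(no output)
```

View pics/p4.png

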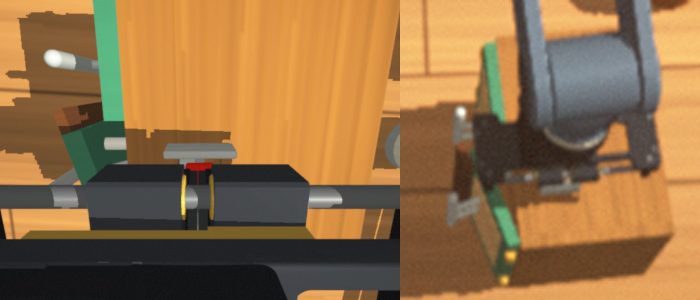

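{"op": "carry_out", "data": {
  "deltas": "0 0 3 0 0 0 1; 0 0 4 0 0 0 1; 0 0 3 0 0 0 -0.2; 0.3 -1.5 0 0 0 -9.5 -0.2; 0.3 -1.5 0 0 0 -9.5 -0.2; 0.3 -1.5 0 0 0 -9.5 -0.2; 0.3 -1.5 0 0 0 -9.5 -0.2; 0.3 -1.5 0 0 0 -9.5 -0.2"
}}

```text
clock: 9.65
eef_pos: [0.6125, 0.0999, 0.2964]
eef_rot: [-90.1, 0.1, -44.5]
wrist_force: [-0.0, -0.8, -0.9]
gripper_width: 0.0488
```

{"op": "carry_out", "data": {
  "deltas": "0.3 -1.5 0 0 0 -9.5 -0.2; 0.3 -1.5 0 0 0 -9.5 -0.2; 0 -1.2 0 0 0 -9.1 -0.2; 0 0 0 0 0 0 -0.2; 0 0 0 0 0 0 -0.2"
}}

```text
clock: 10.28
eef_pos: [0.6186, 0.0589, 0.2969]
eef_rot: [-90.0, 0.0, -72.1]
wrist_force: [0.1, 0.2, 0.5]
gripper_width: 0.0522
```

```bash
cat >> h.py <<'E'
from scipy.spatial.transform import Rotation as Ro
def wcloud():
    s=manip.sense(); f=manip.grab_frame('wrist')
    T=f['T_tool_cam']; R=Ro.from_euler('xyz',s['eef_rot'],degrees=True).as_matrix()
    v,u=np.mgrid[0:480,0:640]; d=f['depth']
    p=np.stack([u,v,np.ones_like(u)],-1)@np.linalg.inv(f['mtx']).T*d[...,None]
    return s,f,(p@T[:3,:3].T+T[:3,3])@R.T+s['eef_pos']
def fcloud(f):
    K=f['mtx']; R,_=cv2.Rodrigues(np.array(f['rvec'],float)); t=np.array(f['tvec'],float).ravel()
    v,u=np.mgrid[0:480,0:640]; d=f['depth']
    p=np.stack([u,v,np.ones_like(u)],-1)@np.linalg.inv(K).T*d[...,None]
    return (p-t)@R
E
python3 - <<'E'
from h import *
s,f,P=wcloud(); print(s['eef_pos'],s['eef_rot'],s['gripper_width'])
b=f['pixels'][...,::-1].copy()
for r in manip.landmark_of('leaf_a_grip',f)[:2]: print(r['score'],r['point'],P[tuple(np.int32(np.round(r['point'])))]); cv2.circle(b,(int(r['point'][1]),int(r['point'][0])),4,(255,0,255),1)
cv2.imwrite('pics/w5.png',b)
g=manip.grab_frame('scene'); cv2.imwrite('pics/s5.png',cv2.resize(g['pixels'][200:350,300:450,::-1],(600,600),interpolation=cv2.INTER_CUBIC))
for nm,P2,px in (('w',P,f['pixels']),('s',fcloud(g),g['pixels'])):
    px=px.astype(int); grn=(px[...,1]>px[...,0]+20)&(px[...,1]>px[...,2]+10)&(abs(P2[...,2]-.222)<.012)&(P2[...,0]>.55)&(P2[...,0]<.72)&(P2[...,1]<.14)&(P2[...,1]>.03)
    Q=P2[grn]; print(nm,len(Q)); 
    if len(Q)>10: print(cv2.minAreaRect(Q[:,:2].astype(np.float32)))
    st=(P2[...,2]>.19)&(P2[...,2]<.222)&(px.max(-1)-px.min(-1)<25)&(P2[...,0]>.55)&(P2[...,0]<.66)&(P2[...,1]<.085)&(P2[...,1]>.03)
    print('bar',st.sum(),np.median(P2[st],0),P2[st].min(0),P2[st].max(0))
E
```

```text
[0.61855798 0.05888472 0.29689924] [-9.00472089e+01  4.11518947e-02 -7.21426487e+01] 0.05220267806042153
0.63 [225.1, 318.6] [0.61911636 0.06446539 0.2116791 ]
w 4374
((0.6165920495986938, 0.10587061941623688), (0.13216137886047363, 0.04342658817768097), 3.431619167327881)
bar 276 [0.6202301  0.0621818  0.21149739] [0.61489561 0.05515477 0.19010143] [0.62661118 0.06607295 0.21516648]
s 90
((0.6156460642814636, 0.10578198730945587), (0.12918804585933685, 0.03938065096735954), 3.1861350536346436)
bar 2 [0.57430969 0.08188254 0.21077289] [0.57419354 0.08172056 0.20616282] [0.57442583 0.08204452 0.21538296]
```

View pics/w5.png

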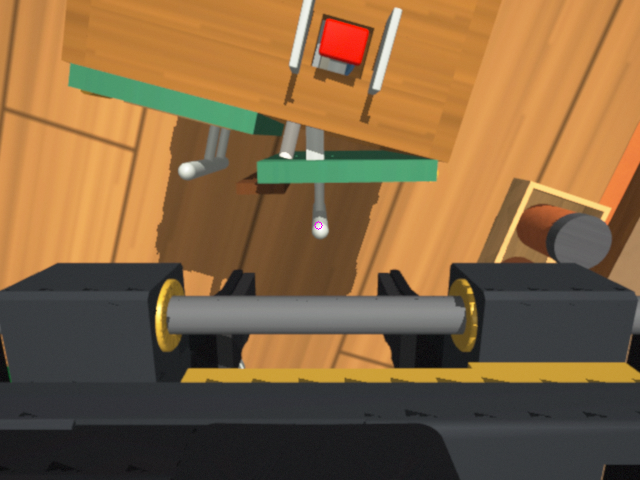

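View pics/s5.png

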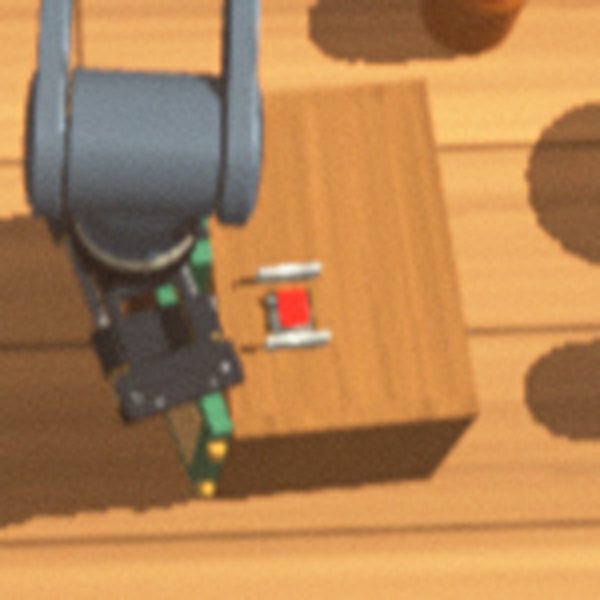

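{"op": "carry_out", "data": {
  "deltas": "0.1 0.1 -3 0 0 0 -0.2; 0 0 -3 0 0 0 -0.2; 0 0 -3 0 0 0 -0.2; 0 0 -2 0 0 0 -0.2; 0 0 -1.6 0 0 0 -0.2; 0 0 -1.6 0 0 0 -0.2; 0 0 0 0 0 0 -0.2"
}}

```text
clock: 11.3
eef_pos: [0.619, 0.0597, 0.1542]
eef_rot: [-90.1, 0.1, -72.3]
wrist_force: [-0.9, 1.0, 0.1]
gripper_width: 0.0524
```

{"op": "carry_out", "data": {
  "deltas": "0 0 0 0 0 0 1; 0 0 0 0 0 0 1; 0 0 0 0 0 0 1; 0 0 0 0 0 0 1; 0 0 0 0 0 0 1; 0 0 0 0 0 0 1",
  "force": 15
}}

```text
clock: 12.05
eef_pos: [0.6208, 0.06, 0.1557]
eef_rot: [-89.9, 0.0, -72.3]
wrist_force: [3.1, 2.1, -0.4]
gripper_width: 0.0111
```

{"op": "carry_out", "data": {
  "deltas": "0.56 -0.47 0 0 0 4.9 1; 0.6 -0.42 0 0 0 4.9 1; 0.63 -0.37 0 0 0 4.9 1; 0.66 -0.31 0 0 0 4.9 1; 0.68 -0.26 0 0 0 4.9 1; 0.71 -0.19 0 0 0 4.9 1; 0.72 -0.14 0 0 0 4.9 1; 0 0 0 0 0 0 1"
}}

```text
clock: 13.05
eef_pos: [0.6662, 0.039, 0.1557]
eef_rot: [-89.9, -0.0, -38.0]
wrist_force: [1.7, 4.7, 0.9]
gripper_width: 0.0115
```

{"op": "carry_out", "data": {
  "deltas": "0.73 -0.07 0 0 0 4.9 1; 0.73 0 0 0 0 4.9 1; 0.73 0.05 0 0 0 4.9 1; 0.72 0.12 0 0 0 4.9 1; 0.7 0.18 0 0 0 4.9 1; 0.68 0.24 0 0 0 4.9 1; 0.66 0.3 0 0 0 4.9 1; 0 0 0 0 0 0 1"
}}

```text
clock: 14.05
eef_pos: [0.7152, 0.0463, 0.1557]
eef_rot: [-90.0, -0.0, -3.8]
wrist_force: [1.2, 1.7, 2.0]
gripper_width: 0.0114
```

{"op": "carry_out", "data": {
  "deltas": "0 0 0 0 0 0 -0.3; 0 0 0 0 0 0 -0.3; 0 0 0 0 0 0 -0.3; 0 0 2 0 0 0 -0.3; 0 0 3 0 0 0 -0.3; 0 0 4 0 0 0 -0.3; 0 0 4 0 0 0 -0.3; 0 0 1.5 0 0 0 -0.3"
}}

```text
clock: 15.05
eef_pos: [0.716, 0.0458, 0.3036]
eef_rot: [-90.0, -0.3, -3.7]
wrist_force: [0.2, 0.4, 0.5]
gripper_width: 0.0565
```

```bash
python3 - <<'E'
from h import *
o=[]
for n,(a,b,c,d) in [('scene',(200,350,290,440)),('top',(130,280,200,350))]:
    g=manip.grab_frame(n); o.append(cv2.resize(g['pixels'][a:b,c:d,::-1],(400,400),interpolation=cv2.INTER_CUBIC))
    P2=fcloud(g); px=g['pixels'].astype(int)
    st=(P2[...,2]>.165)&(P2[...,2]<.222)&(px.max(-1)-px.min(-1)<30)&(P2[...,0]>.48)&(P2[...,0]<.56)&(P2[...,1]<.085)&(P2[...,1]>.03)
    if st.any(): print('bar b',st.sum(),np.median(P2[st],0),P2[st].min(0),P2[st].max(0))
    grn=(px[...,1]>px[...,0]+20)&(px[...,1]>px[...,2]+10)&(abs(P2[...,2]-.222)<.012)
    for nm,k in (('a',(P2[...,0]>.63)&(P2[...,0]<.75)),('b',(P2[...,0]<.56)&(P2[...,0]>.4))):
        m=grn&k&(P2[...,1]<.16)&(P2[...,1]>-.05)
        if m.sum()>5: print(nm,m.sum(),cv2.minAreaRect(P2[m][:,:2].astype(np.float32)))
cv2.imwrite('pics/s6.png',np.hstack(o))
E
```

```text
bar b 23 [0.52188012 0.07052645 0.20702016] [0.5155725  0.06722541 0.1755621 ] [0.5264577  0.07626487 0.21605798]
a 7 ((0.6776276230812073, 0.12441729754209518), (0.002647639950737357, 0.010078172199428082), 86.04569244384766)
b 165 ((0.4947027862071991, 0.11242495477199554), (0.10192061215639114, 0.013548113405704498), 3.7429163455963135)
```

View pics/s6.png

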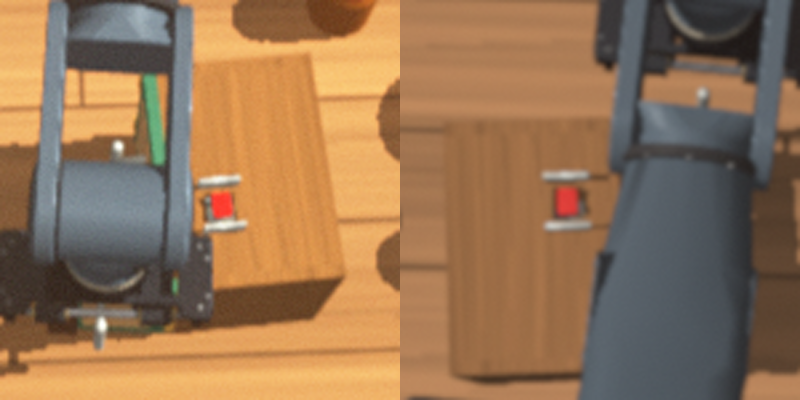

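{"op": "carry_out", "data": {
  "deltas": "-2.4 0.3 0 0 0 -10.4 -0.3; -2.4 0.3 0 0 0 -10.4 -0.3; -2.4 0.3 0 0 0 -10.4 -0.3; -2.4 0.3 0 0 0 -10.4 -0.3; -2.5 0.3 0 0 0 -10.4 -0.3; -2.5 0.3 0 0 0 -10.4 -0.3; -2.5 0.3 0 0 0 -10.4 -0.3; -2.5 0.4 0 0 0 -10.2 -0.3"
}}

```text
clock: 16.15
eef_pos: [0.5165, 0.0712, 0.298]
eef_rot: [-90.3, 0.0, -87.0]
wrist_force: [0.4, -0.7, 0.2]
gripper_width: 0.057
```

{"op": "carry_out", "data": {
  "deltas": "0 0 0 0 0 0 -0.3; 0 0 0 0 0 0 -0.3"
}}

```text
clock: 16.4
eef_pos: [0.5193, 0.0709, 0.2995]
eef_rot: [-90.0, -0.0, -86.6]
wrist_force: [-0.2, -0.4, -0.1]
gripper_width: 0.0567
```

```bash
python3 - <<'E'
from h import *
s,f,P=wcloud(); print(s['eef_pos'],s['eef_rot'],s['gripper_width'])
save(f,'w7.png'); px=f['pixels'].astype(int)
st=(P[...,2]>.205)&(P[...,2]<.222)&(px.max(-1)-px.min(-1)<25)&(abs(P[...,0]-.52)<.03)&(P[...,1]<.085)&(P[...,1]>.03)
print('bar',st.sum(),np.median(P[st],0),P[st].min(0),P[st].max(0))
o=[]
for n,(a,b,c,d) in [('scene',(200,350,290,440)),('top',(130,280,200,350))]:
    g=manip.grab_frame(n); o.append(cv2.resize(g['pixels'][a:b,c:d,::-1],(400,400),interpolation=cv2.INTER_CUBIC))
    P2=fcloud(g); px=g['pixels'].astype(int)
    grn=(px[...,1]>px[...,0]+20)&(px[...,1]>px[...,2]+10)&(abs(P2[...,2]-.222)<.012)
    m=grn&(P2[...,0]>.63)&(P2[...,0]<.75)&(P2[...,1]<.16)&(P2[...,1]>-.05)
    if m.sum()>5: print(n,m.sum(),cv2.minAreaRect(P2[m][:,:2].astype(np.float32)))
cv2.imwrite('pics/s7.png',np.hstack(o))
E
```

```text
[0.51931112 0.07090891 0.29950728] [-9.00492644e+01 -1.71260826e-03 -8.65571514e+01] 0.05671579058851214
bar 210 [0.5202542  0.07314693 0.21229134] [0.51491846 0.06738964 0.20519029] [0.52597693 0.07774013 0.21493765]
scene 233 ((0.6720826625823975, 0.0671023353934288), (0.11313100904226303, 0.014771134592592716), 85.0997543334961)
top 224 ((0.6721701622009277, 0.06712350994348526), (0.11243367940187454, 0.01467102114111185), 85.27783203125)
```

View pics/s7.png

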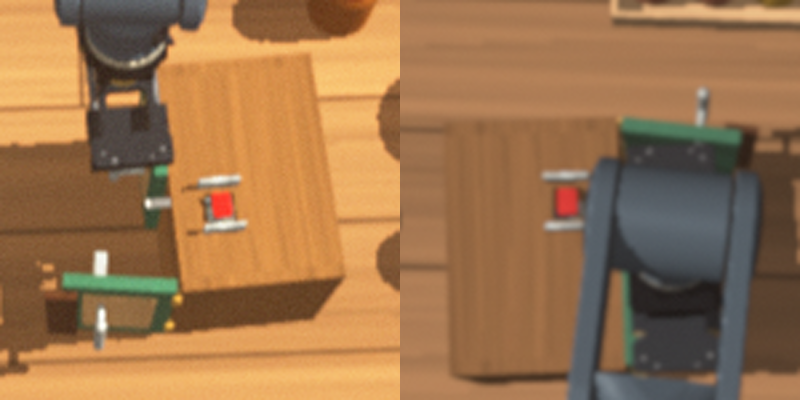

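View pics/w7.png

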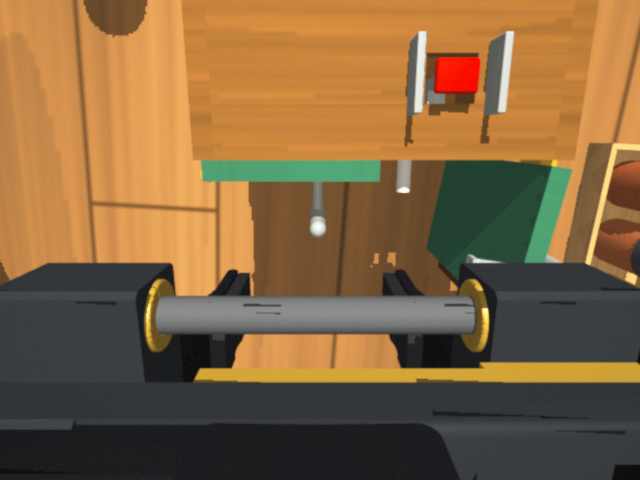

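{"op": "carry_out", "data": {
  "deltas": "0.1 0.03 -3 0 0 0 -0.3; 0 0 -3 0 0 0 -0.3; 0 0 -3 0 0 0 -0.3; 0 0 -2.2 0 0 0 -0.3; 0 0 -1.6 0 0 0 -0.3; 0 0 -1.6 0 0 0 -0.3; 0 0 0 0 0 0 -0.3"
}}

```text
clock: 17.42
eef_pos: [0.5195, 0.0713, 0.1551]
eef_rot: [-90.2, 0.0, -86.7]
wrist_force: [0.6, -0.4, 0.6]
gripper_width: 0.057
```

{"op": "carry_out", "data": {
  "deltas": "0 0 0 0 0 0 1; 0 0 0 0 0 0 1; 0 0 0 0 0 0 1; 0 0 0 0 0 0 1; 0 0 0 0 0 0 1; 0 0 0 0 0 0 1"
}}

```text
clock: 18.18
eef_pos: [0.5203, 0.0713, 0.1566]
eef_rot: [-89.9, -0.0, -86.7]
wrist_force: [0.3, -0.4, 0.3]
gripper_width: 0.0118
```

{"op": "carry_out", "data": {
  "deltas": "-0.38 -0.68 0 0 0 -5.2 1; -0.44 -0.65 0 0 0 -5.2 1; -0.49 -0.6 0 0 0 -5.2 1; -0.55 -0.56 0 0 0 -5.2 1; -0.6 -0.5 0 0 0 -5.2 1; -0.64 -0.45 0 0 0 -5.2 1; -0.68 -0.39 0 0 0 -5.2 1; -0.71 -0.33 0 0 0 -5.2 1"
}}

```text
clock: 19.18
eef_pos: [0.4752, 0.0299, 0.1566]
eef_rot: [-90.0, 0.1, -128.5]
wrist_force: [0.2, 1.3, 1.4]
gripper_width: 0.0114
```

{"op": "carry_out", "data": {
  "deltas": "-0.73 -0.26 0 0 0 -5.2 1; -0.76 -0.19 0 0 0 -5.2 1; -0.77 -0.12 0 0 0 -5.2 1; -0.78 -0.05 0 0 0 -5.2 1; -0.78 0.02 0 0 0 -5.2 1; -0.77 0.09 0 0 0 -5.2 1; -0.76 0.16 0 0 0 -5.2 1; -0.75 0.23 0 0 0 -5.2 1"
}}

```text
clock: 20.18
eef_pos: [0.4142, 0.0285, 0.1566]
eef_rot: [-90.0, 0.0, -170.0]
wrist_force: [0.6, -0.5, -0.5]
gripper_width: 0.0113
```

{"op": "carry_out", "data": {
  "deltas": "0 0 0 0 0 0 1; 0 0 0 0 0 0 1; 0 0 0 0 0 0 -0.3; 0 0 0 0 0 0 -0.3; 0 0 0 0 0 0 -0.3; 0 0 0 0 0 0 -0.3"
}}

```text
clock: 20.92
eef_pos: [0.4141, 0.0286, 0.1564]
eef_rot: [-90.0, -0.0, -169.9]
wrist_force: [0.1, 0.5, -0.9]
gripper_width: 0.0436
```

{"op": "carry_out", "data": {
  "deltas": "0 0 2 0 0 0 -0.3; 0 0 3 0 0 0 -0.3; 0 0 4 0 0 0 -0.3; 0 0 4 0 0 0 -0.3; 0 0 4 0 0 0 -0.3; 0 -3 0 0 0 0 -0.3; 0 -5 0 0 0 0 -0.3; 0 -5 0 0 0 0 -0.3"
}}

```text
clock: 21.92
eef_pos: [0.4139, -0.1024, 0.3267]
eef_rot: [-90.0, 0.0, -169.8]
wrist_force: [1.0, 1.0, -0.7]
gripper_width: 0.0568
```

{"op": "carry_out", "data": {
  "deltas": "0 -5 0 0 0 0 -0.3; 0 -5 0 0 0 0 -0.3; 0 0 0 0 0 0 -0.3; 0 0 0 0 0 0 -0.3"
}}

```text
clock: 22.42
eef_pos: [0.4136, -0.2007, 0.3261]
eef_rot: [-90.1, -0.0, -169.9]
wrist_force: [-0.1, -0.3, 0.3]
gripper_width: 0.0565
```

```bash
python3 - <<'E'
from h import *
o=[]
print(manip.sense()['eef_pos'],manip.sense()['wrist_force'])
for n,(a,b,c,d) in [('scene',(150,350,240,440)),('top',(130,330,180,380))]:
    g=manip.grab_frame(n); save(g,n+'8.png'); o.append(cv2.resize(g['pixels'][a:b,c:d,::-1],(400,400),interpolation=cv2.INTER_CUBIC))
    P2=fcloud(g); px=g['pixels'].astype(int)
    grn=(px[...,1]>px[...,0]+20)&(px[...,1]>px[...,2]+10)&(abs(P2[...,2]-.222)<.012)
    for nm,lo,hi in (('a',.6,.75),('b',.4,.52)):
        m=grn&(P2[...,0]>lo)&(P2[...,0]<hi)&(P2[...,1]<.16)&(P2[...,1]>-.05)
        if m.sum()>5: print(n,nm,m.sum(),cv2.minAreaRect(P2[m][:,:2].astype(np.float32)))
cv2.imwrite('pics/s8.png',np.hstack(o))
E
```

```text
[ 0.41358465 -0.20073689  0.32606567] [-0.09314361 -0.31178094  0.30418556]
scene a 236 ((0.6723613739013672, 0.06708347797393799), (0.11318840086460114, 0.0156513974070549), 85.18475341796875)
scene b 188 ((0.45397308468818665, 0.05368255078792572), (0.01637691631913185, 0.11588428914546967), 9.798518180847168)
top a 218 ((0.6721808314323425, 0.0671125054359436), (0.11229079216718674, 0.01565629057586193), 84.00637817382812)
top b 224 ((0.4536018967628479, 0.05348239466547966), (0.014070527628064156, 0.11551777273416519), 10.894965171813965)
```

View pics/s8.png

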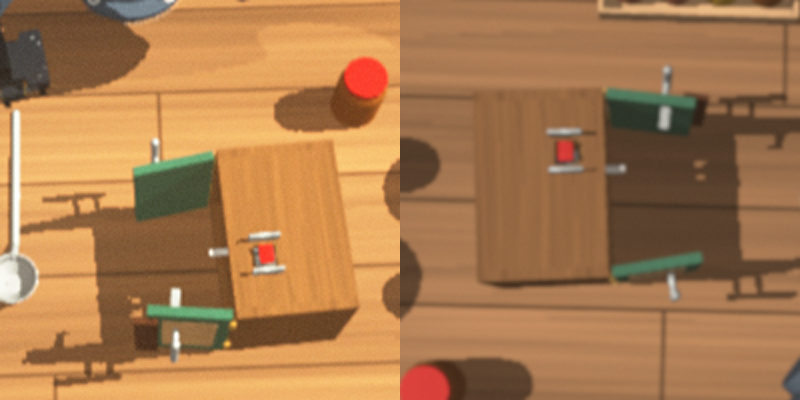

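View pics/top8.png

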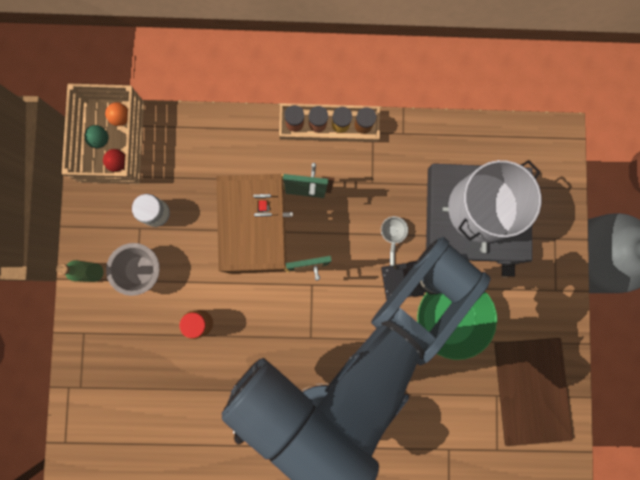

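```bash
python3 -c "
from rig import manip
print(manip.hand_in()); print(manip.sense()['clock'],manip.sense()['wrist_force'])"
```

```text
the job is handed in; nothing more can be done
None
the job is handed in; nothing more can be done
```

The job is handed in, with both leaves of the cupboard standing open. The interface reports no verdict, so I only have my own checks to go on.

**What I did:**
- I pressed the red tab with the shut fingers for about 2 s, feeling about 5 N, until the latched leaf sprang ajar.
- I gripped that leaf's bar, swung it open and let go.
- Only then did I grip the other leaf's bar, swing it open, release it and back off.

**Last checks:**

| Check | Result |
|---|---|
| Latched leaf (both cameras) | about 81° open |
| Overlapped leaf (both cameras) | about 81–84° open |
| Robot | free of contact: wrist force under 0.5 N, tool clear of the cupboard and well above the bench |
| Pot, basin, ladle, mortar, jar and can | look unmoved in the last top picture, judged by eye |
| Time | about 22.5 s of the 58 s allowed |

**What disagreed or went unchecked:**
- **Fingertips:** they lay about 30 mm higher than the reported tool position. My first press therefore met no force; I measured the offset with the wrist camera and lowered every later press and grip to match.
- **Bowls:** I did not look at them directly. The fingers never went inside the cupboard.

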